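# Seat the keyed backup battery in its charging cradle

### The job

Two backup batteries for the alarm panel stand on the desk of the monitoring room; the one with a corner cut away belongs in the charging cradle. Pick it up, turn it so that its cut corner meets the solid block in the cradle's corner, and set it fully down in the cradle, upright. Leave the plain battery where it stands.

Things in the scene. Friction and masses are not known exactly. Their poses are not given: they have to be found in the camera images.
- battery_center (a point): Keyed battery: loose dark upright block, 90 (its x) x 44 (y) x 60 mm tall, 0.2-0.45 kg, its +x +y corner cut away over the full height (x 20 to 45, y 2 to 22 mm). Point: centre of the 90 x 44 outline, 30 mm above the underside; z up. Grip it across the 44 mm width at this centre (flat sides from x -45 to 20), in its upper 25 mm so that the fingers clear the cradle rim.
- battery_notch (a point): Middle of the battery's cut-away corner: x 32.5, y 12 mm from the outline's centre, 30 mm above its underside; same axes as battery_center. Seated rightly, it lies above the cradle's key block.
- cradle: Light grey tray fixed on the desk, 122 x 76 mm, rim 26 mm high. Origin: centre of underside; z up. Pocket centred there: 102 (x) x 56 (y), floor at 8 mm, lips flared. A rim-high key block fills its +x +y corner (x 26 to 51, y 8 to 28). Battery fits with its axes along the cradle's, 6 mm play all round, its top then 68 mm above the desk; turned half round it stops on the block.
- other_center (a point): The plain battery, to be left alone: same dark upright block, 90 x 44 x 60 mm, but a full rectangle with no corner cut. This point is its centre, 30 mm above its underside.
Mind the look-alikes: they are no part of the job. What is shaped like the part that bears battery_center but orange is not meant.

How it is judged:
By the outcome, as a careful person would: the job done as asked, in the order asked, and still so for the second after the job is handed in, with the robot touching nothing.
It also fails if it takes over 38 s, if anything falls off the work surface, if the arm or the gripper's body presses on something with over 40 N, if the wrist force passes 120 N, or if a joint passes its speed limit or range.

### The arm

A 6-joint arm with a two-finger parallel gripper is mounted at the origin on the work surface. World frame = base frame: x ahead of the robot, y to its left, z up, the work surface at z = 0. Lengths are in mm, angles in rad, forces in N, time in s.
With the tool pointing down it reaches from about 275 to 1000 mm from the base axis. Payload 8.4 kg.
Tool frame: the origin (TCP) lies midway between the tips of the shut fingers; the grasp point (between the pads) lies 19 mm behind it (r.grip_point_offset is the distance from the TCP to the grasp point, in mm); z points along the fingers, x is the direction in which the jaws open and shut, and the axes are right-handed (so a half turn about z gives the same grasp; the last joint's range is limited). The gripper opens to 85 mm and grips with 20 to 120 N. Pads are 22 mm wide; open, the fingers measure 114 mm over their backs; the gripper's body (76 mm by 85 mm) begins 54 mm behind the grasp point. The pads swing forward as they close: fully open they stand 13 mm farther back than shut.
Start: joints at [-1.278, 0.353, 1.633, -0, 1.155, -0.002], TCP at [181.591, -598.041, 231.281] pointing down, gripper open.
Joint ranges: [-2.63, 2.63], [-0.92, 2.1], [0.06, 2.66], [-1.3, 4.44], [0, 2.69], [-3.02, 3.02]. Speed limits (rad/s): [2.22, 2.22, 2.79, 3.14, 3.14, 3.14].

### API

Orientations are given as [roll, pitch, yaw] about the fixed x, y, z axes, in that order (R = Rz(yaw) Ry(pitch) Rx(roll)).
In Python, from rig import monitor, vision, sign_off, r gives the robot as it stands.
- The arm moves only by the shell command python3 -m inch 'ROWS' [FORCE]. ROWS is JSON, a list of rows, each an object with "dp": the shift along the tool's x, y, z in mm, a list of three; "angular": the turn, a rotation vector about the tool's x, y, z in rad, a list of three; "fingers": the closure in counts, from 0 (fully open) to 255 (shut). A call has 1 to 12 rows; each row is the pose to reach, as a shift and turn from the pose commanded when the call began, along the tool's axes at that moment; what a row does not reach only later rows make up. A row lasts 1/12 s, in which the tool goes at most 41.7 mm and 7.16 degrees, less where a joint would pass 70% of its speed; a pose out of reach is approached as far as the arm can. A call with a gripper value outside its range is refused whole. The fingers move at their own pace and stop on an object; FORCE is the grip in N (left out, the last holds). Time passes only in rows, so rows that repeat a pose let the fingers close. It gives the time, the measured TCP pose, the force and the opening at its end, in the units of the state.
- monitor.sense(): the state, without advancing time (a new reading comes with each control period).
- vision.grab_frame(name): name is "side" or "top"; returns (picture, depth): 384x512x3 uint8, blue, green, red; 384x512 float32, mm along the optical axis (not along the pixel's ray), 0 where there is no reading.
- vision.camera_params(name): a dict with "fx", "fy", "cx", "cy" (pixels), "R" (3x3) and "t" (3): a world point X has camera coordinates R X + t. Camera axes: x right, y down, z forward; pixel columns grow to the right and rows downward; lengths in mm; the calibration is good to about 2 mm. A picture is of the moment at which its call begins. camera_params takes no time and is no camera call.
- sign_off(): hands the job in, once; it reports no verdict.
The state is a dict: "clock": time; "qpos": joint angles; "qvel": joint speeds; "joint_efforts": joint torques, N m; "eef_pos": TCP position; "tcp_rot": TCP orientation; "contact_force": force on the tool from outside, world axes, zero at the start; "wrist_torque": the same for the moment, N m; "opening": opening from 0.0 (shut) to 1.0 (fully open).
Only numpy, scipy, OpenCV 4.12 (cv2) and the standard library are available. Lean on these libraries where they do the work, as an engineer would, in place of code of your own. Each camera call takes 0.05 s, during which the arm holds its last target.

## Working session

There is one attempt and no reset: what is moved stays moved. The work goes in short steps, Python scripts to look and compute and a shell command to move; the robot and the scene stay as the last step left them, time stands still between calls to the robot, and variables do not carry over. Pictures are saved under pics/ and viewed, and the job is handed in when it is done.

```bash
ls; mkdir -p pics; python3 - <<'E'
from rig import monitor, vision, r
import cv2,numpy as np
print(monitor.sense())
for n in("side","top"):
    p,d=vision.grab_frame(n); cv2.imwrite(f"pics/{n}0.png",p); np.save(f"pics/{n}0.npy",d)
    print(n,vision.camera_params(n))
E
```

```text
pics
{'clock': 0.0, 'qpos': array([-1.27838040e+00,  3.53678209e-01,  1.63414880e+00,  1.40221792e-05,
        1.15522443e+00, -2.44593475e-03]), 'qvel': array([ 0.00105564, -0.00216907, -0.00019174,  0.00126047,  0.00097673,
        0.00083891]), 'joint_efforts': array([ 2.13160420e-03, -6.05246472e+01, -3.42068624e+01, -9.69689813e-05,
        9.14415345e-03, -9.03238401e-06]), 'eef_pos': array([ 181.46378754, -597.55931774,  230.5366483 ]), 'tcp_rot': array([-3.14157627e+00,  1.45874208e-03, -1.27594012e+00]), 'contact_force': array([-0.83675458,  0.13952462, -0.40928321]), 'wrist_torque': array([-0.04218733, -0.02630251,  0.00647665]), 'opening': 1.0012094786276247}
side {'fx': 465.9453359711765, 'fy': 465.9453359711765, 'cx': 259.31038143982477, 'cy': 188.08548218724337, 'R': array([[-0.87116163, -0.49097353,  0.00473282],
       [-0.38538557,  0.6777749 , -0.6261782 ],
       [ 0.30422913, -0.54732639, -0.77966561]]), 't': array([ 436.04673409,  215.89122689, 1170.32029605])}
top {'fx': 448.5979076672982, 'fy': 448.5979076672982, 'cx': 255.79747932754455, 'cy': 197.19083367176762, 'R': array([[-0.02625865, -0.99965398,  0.00154972],
       [-0.99425245,  0.02595574, -0.10386704],
       [ 0.10379088, -0.00426822, -0.99458998]]), 't': array([  18.18400816,  476.52357219, 1000.91103879])}
```

View pics/top0.png

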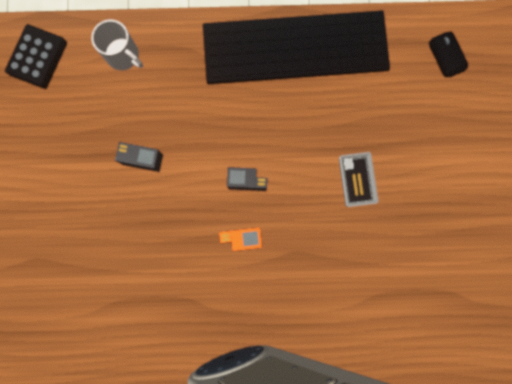

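View pics/side0.png

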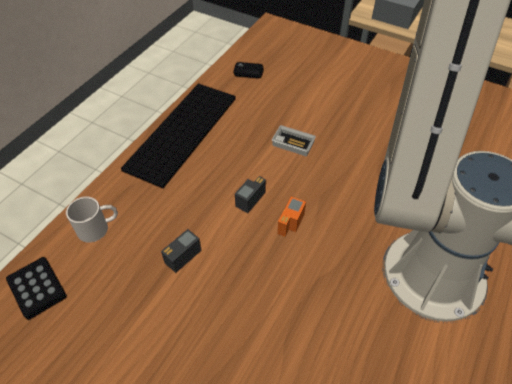

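The top view shows the dark keyed battery near (246,179), with its cut at the upper right. The plain battery is at (139,157), the cradle at (359,179) with its block at the upper left, and the orange decoy at (241,239). Next I measure using rectified views.

```bash
cat > h.py <<'E'
import numpy as np,cv2
from rig import vision
def pts(name,d):
    c=vision.camera_params(name); v,u=np.mgrid[0:d.shape[0],0:d.shape[1]]
    C=np.stack([(u-c['cx'])*d/c['fx'],(v-c['cy'])*d/c['fy'],d],-1)
    return (C-c['t'])@c['R']   # R^T (C-t)
def ortho(name,img,z,cx,cy,half=80,s=3.5):
    # output: right=-y, down=-x
    c=vision.camera_params(name); n=int(2*half*s)
    j,i=np.meshgrid(np.arange(n),np.arange(n))
    X=np.stack([cx+half-i/s,cy+half-j/s,np.full(i.shape,float(z))],-1)
    C=X@c['R'].T+c['t']
    u=(C[...,0]/C[...,2]*c['fx']+c['cx']).astype(np.float32); v=(C[...,1]/C[...,2]*c['fy']+c['cy']).astype(np.float32)
    return cv2.remap(img,u,v,cv2.INTER_CUBIC)
E
python3 - <<'E'
from h import *
p=cv2.imread('pics/top0.png');d=np.load('pics/top0.npy');P=pts('top',d)
ps=cv2.imread('pics/side0.png');ds=np.load('pics/side0.npy');PS=pts('side',ds)
print('desk z',np.median(P[210:300,90:180,2]),np.median(PS[300:360,150:300,2]))
for nm,(u,v) in dict(bat=(240,177),plain=(145,158),cr=(359,185)).items(): print(nm,P[v,u])
for nm,(u,v) in dict(bat=(247,190),plain=(182,243)).items(): print('side',nm,PS[v,u])
def rect(P,box,zl,zh,col=None):
    u0,u1,v0,v1=box;Q=P[v0:v1,u0:u1].reshape(-1,3)
    m=(Q[:,2]>zl)&(Q[:,2]<zh);Q=Q[m]
    r_=cv2.minAreaRect(Q[:,:2].astype(np.float32));print(len(Q),np.median(Q[:,2]),r_);return Q
for nm,b in dict(bat=(215,280,155,205),plain=(105,175,135,180)).items():
    print(nm);rect(P,b,52,70)
print('cr');rect(P,(330,385,145,215),17,35)
for nm,b in dict(bat=(225,275,170,220),plain=(155,210,220,275)).items():
    print('side',nm);rect(PS,b,52,70)
print('cr');rect(PS,(265,325,120,160),17,35)
E
```

```text
desk z -0.42985656061894867 -0.7447988111031931
bat [519.2226548   39.72446176  59.09839043]
plain [567.52936911 250.4649541   58.9875524 ]
cr [ 500.66379523 -235.25896569    9.70741746]
side bat [516.77531779  39.48043276  61.2005656 ]
side plain [573.03048329 262.36985232  58.63863003]
bat
701 59.637266258921834 ((517.8047485351562, 25.657024383544922), (89.04061889648438, 44.57313919067383), 85.92794036865234)
plain
806 59.54306369546997 ((575.1752319335938, 270.8836364746094), (91.09943389892578, 44.69580078125), 77.62899780273438)
cr
690 24.013197918835836 ((512.57275390625, -230.19635009765625), (119.93142700195312, 75.07405853271484), 5.593781471252441)
side bat
404 59.310053460452345 ((516.2523193359375, 23.238733291625977), (93.24610137939453, 45.38759994506836), 85.33139038085938)
side plain
609 59.090385057036094 ((573.5927124023438, 269.6121520996094), (91.56629943847656, 47.637569427490234), 78.69462585449219)
cr
322 23.35278848802231 ((510.72467041015625, -231.33892822265625), (119.7518539428711, 78.65132141113281), 7.576291561126709)
```

```bash
python3 - <<'E'
from h import *
p=cv2.imread('pics/top0.png')
a=ortho('top',p,60,518,25.5,55,7);b=ortho('top',p,26,512,-230.5,75,5.13)
def draw(im,poly,cx,cy,half,s,col):
    q=np.array([[(cy+half-y)*s,(cx+half-x)*s] for x,y in poly],np.int32);cv2.polylines(im,[q],True,col,1)
def w(poly,c,t):
    R=np.array([[np.cos(t),-np.sin(t)],[np.sin(t),np.cos(t)]]);return np.array(poly)@R.T+c
# battery: notch at image upper right => world +x,-y ; axes x=-y world
B=[(-45,-22),(45,-22),(45,2),(20,2),(20,22),(-45,22)]
draw(a,w(B,(517.5,25.3),np.deg2rad(85.9-180)),518,25.5,55,7,(0,255,0))
C=[(-61,-38),(61,-38),(61,38),(-61,38)];K=[(26,8),(51,8),(51,28),(26,28)]
for q in(C,K):draw(b,w(q,(512,-230.5),np.deg2rad(6)),512,-230.5,75,5.13,(0,255,0))
a=cv2.resize(a,(390,390));b=cv2.resize(b,(390,390))
cv2.imwrite('pics/o1.png',np.hstack([a,b]))
E
```

```text
(no output)
```

View pics/o1.png

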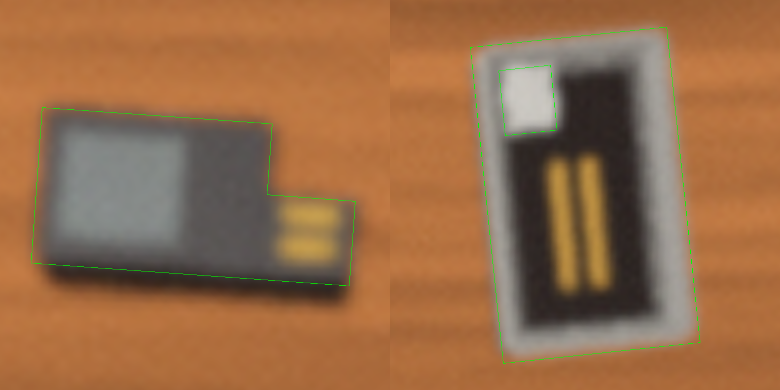

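```bash
cat >> h.py <<'E'
from scipy.spatial.transform import Rotation as Ro
def plan(pos,ang):
    from rig import monitor
    s=monitor.sense();R0=Ro.from_euler('xyz',s['tcp_rot']);R1=Ro.from_euler('xyz',[np.pi,0,np.deg2rad(ang)])
    print('t',s['clock'],'pos',s['eef_pos'].round(1),'rot',np.rad2deg(s['tcp_rot']).round(2),'F',s['contact_force'].round(1),'op',s['opening'])
    print('dp',R0.inv().apply(np.array(pos)-s['eef_pos']).round(1),'ang',(R0.inv()*R1).as_rotvec().round(4))
E
python3 -c "
from h import *
plan([517.4,25,160],-4.1)"
```

```text
t 0.1 pos [ 181.5 -597.7  230.7] rot [-1.800e+02  7.000e-02 -7.311e+01] F [-0.3 -0.4  0.3] op 1.0007995190262142
dp [-498.1 -502.3   71.3] ang [-7.0000e-04  1.0000e-03 -1.2044e+00]
```

```bash
python3 -m inch '[{"dp":[-498,-502,71],"angular":[0,0.001,-1.204],"fingers":0},{"dp":[-498,-502,71],"angular":[0,0.001,-1.204],"fingers":0},{"dp":[-498,-502,71],"angular":[0,0.001,-1.204],"fingers":0},{"dp":[-498,-502,71],"angular":[0,0.001,-1.204],"fingers":0},{"dp":[-498,-502,71],"angular":[0,0.001,-1.204],"fingers":0},{"dp":[-498,-502,71],"angular":[0,0.001,-1.204],"fingers":0},{"dp":[-498,-502,71],"angular":[0,0.001,-1.204],"fingers":0},{"dp":[-498,-502,71],"angular":[0,0.001,-1.204],"fingers":0},{"dp":[-498,-502,71],"angular":[0,0.001,-1.204],"fingers":0},{"dp":[-498,-502,71],"angular":[0,0.001,-1.204],"fingers":0},{"dp":[-498,-502,71],"angular":[0,0.001,-1.204],"fingers":0},{"dp":[-498,-502,71],"angular":[0,0.001,-1.204],"fingers":0}]' 50; python3 -c "
from h import *
plan([517.4,25,160],-4.1)"
```

```text
clock: 1.1
eef_pos: [418.1, -158.2, 181.2]
tcp_rot: [3.141, -0.001, -0.072]
contact_force: [1.1, -0.2, 0.1]
opening: 1.0
t 1.1 pos [ 418.1 -158.2  181.2] rot [ 1.7996e+02 -5.0000e-02 -4.1000e+00] F [ 1.1 -0.2  0.1] op 1.0004574779764812
dp [  85.9 -189.8   21.1] ang [ 0.0006 -0.0009 -0.    ]
```

```bash
python3 -m inch '[{"dp":[86,-190,21],"angular":[0,0,0],"fingers":0},{"dp":[86,-190,21],"angular":[0,0,0],"fingers":0},{"dp":[86,-190,21],"angular":[0,0,0],"fingers":0},{"dp":[86,-190,21],"angular":[0,0,0],"fingers":0},{"dp":[86,-190,21],"angular":[0,0,0],"fingers":0},{"dp":[86,-190,21],"angular":[0,0,0],"fingers":0},{"dp":[86,-190,21],"angular":[0,0,0],"fingers":0},{"dp":[86,-190,21],"angular":[0,0,0],"fingers":0}]'; python3 -c "
from h import *
plan([517.4,25,25],-4.1)"
```

```text
clock: 1.77
eef_pos: [516.5, 23.1, 159.9]
tcp_rot: [3.141, 0.001, -0.071]
contact_force: [0.2, -0.5, 0.2]
opening: 1.0
t 1.7667 pos [516.5  23.1 159.9] rot [ 1.7994e+02  4.0000e-02 -4.0600e+00] F [ 0.2 -0.5  0.2] op 1.0004806906445525
dp [  0.8  -2.1 134.9] ang [0.001  0.0007 0.0007]
```

```bash
python3 -m inch '[{"dp":[1,-2,30],"angular":[0,0,0],"fingers":0},{"dp":[1,-2,60],"angular":[0,0,0],"fingers":0},{"dp":[1,-2,80],"angular":[0,0,0],"fingers":0},{"dp":[1,-2,80],"angular":[0,0,0],"fingers":0},{"dp":[1,-2,80],"angular":[0,0,0],"fingers":0}]'; python3 -c "
from h import *
plan([517.4,25,25],-4.1)
p,d=vision.grab_frame('side');cv2.imwrite('pics/s1.png',cv2.resize(p[100:260,160:340],None,fx=4,fy=3.7))"
```

```text
clock: 2.18
eef_pos: [517.2, 23.7, 80.0]
tcp_rot: [3.141, 0.002, -0.074]
contact_force: [-0.3, 0.5, 0.2]
opening: 1.001
t 2.1833 pos [517.2  23.7  80. ] rot [ 1.7995e+02  1.0000e-01 -4.2300e+00] F [-0.3  0.5  0.2] op 1.000816568537106
dp [ 0.2 -1.4 55. ] ang [ 0.001   0.0017 -0.0022]
```

View pics/s1.png

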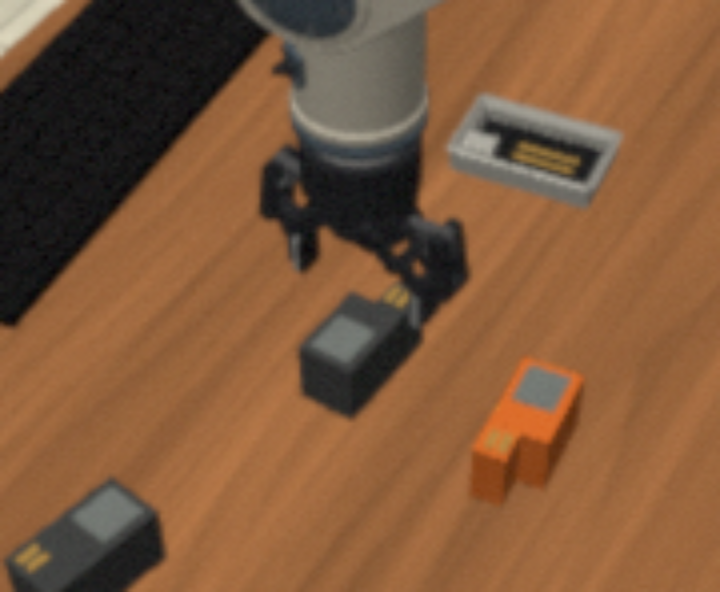

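The open fingers at (290,240) and (430,290) straddle the keyed battery's 44 mm width, so I descend and close.

```bash
python3 -m inch '[{"dp":[0,-1,20],"angular":[0,0,0],"fingers":0},{"dp":[0,-1,40],"angular":[0,0,0],"fingers":0},{"dp":[0,-1,50],"angular":[0,0,0],"fingers":0},{"dp":[0,-1,55],"angular":[0,0,0],"fingers":0},{"dp":[0,-1,55],"angular":[0,0,0],"fingers":0},{"dp":[0,-1,55],"angular":[0,0,0],"fingers":0}]' && python3 -m inch '[{"dp":[0,0,0],"angular":[0,0,0],"fingers":255},{"dp":[0,0,0],"angular":[0,0,0],"fingers":255},{"dp":[0,0,0],"angular":[0,0,0],"fingers":255},{"dp":[0,0,0],"angular":[0,0,0],"fingers":255},{"dp":[0,0,0],"angular":[0,0,0],"fingers":255},{"dp":[0,0,0],"angular":[0,0,0],"fingers":255},{"dp":[0,0,0],"angular":[0,0,0],"fingers":255},{"dp":[0,0,0],"angular":[0,0,0],"fingers":255},{"dp":[0,0,0],"angular":[0,0,0],"fingers":255},{"dp":[0,0,0],"angular":[0,0,0],"fingers":255}]' 50
```

```text
clock: 2.73
eef_pos: [519.1, 25.9, 26.1]
tcp_rot: [3.141, -0.002, -0.072]
contact_force: [0.7, 0.0, 0.2]
opening: 1.0
clock: 3.57
eef_pos: [519.0, 26.0, 26.0]
tcp_rot: [3.141, -0.002, -0.072]
contact_force: [-0.5, 0.2, 6.6]
opening: 0.508
```

```bash
python3 -m inch '[{"dp":[0,0,-15],"angular":[0,0,0],"fingers":255},{"dp":[0,0,-40],"angular":[0,0,0],"fingers":255},{"dp":[0,0,-70],"angular":[0,0,0],"fingers":255},{"dp":[0,0,-90],"angular":[0,0,0],"fingers":255},{"dp":[0,0,-90],"angular":[0,0,0],"fingers":255},{"dp":[0,0,-90],"angular":[0,0,0],"fingers":255}]'; python3 -c "
from h import *
plan([511.8,-230.7,120],96)
p,d=vision.grab_frame('side');cv2.imwrite('pics/s2.png',cv2.resize(p[100:260,160:340],None,fx=4,fy=3.7))"
```

```text
clock: 4.07
eef_pos: [519.0, 26.1, 116.0]
tcp_rot: [3.141, -0.003, -0.072]
contact_force: [0.8, 0.3, -2.8]
opening: 0.512
t 4.0667 pos [519.   26.1 116. ] rot [ 1.7998e+02 -1.7000e-01 -4.1200e+00] F [ 0.8  0.3 -2.8] op 0.5119744918790308
dp [ 11.3 256.6  -3.9] ang [ 0.0028 -0.0019 -1.7475]
```

View pics/s2.png

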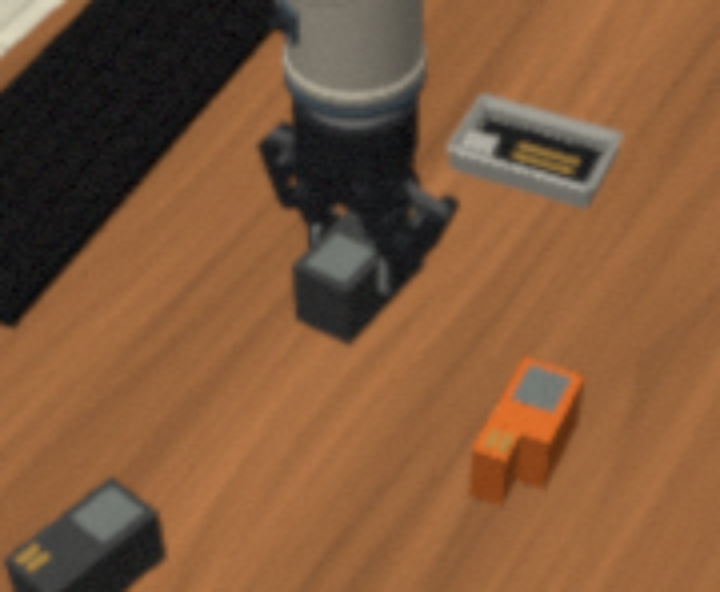

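The battery is held level, and its notch end faces away from this camera. Next I carry it over to the cradle and turn it.

```bash
python3 -m inch '[{"dp":[1,20,-4],"angular":[0,0,-0.11],"fingers":255},{"dp":[2,40,-4],"angular":[0,0,-0.22],"fingers":255},{"dp":[3,60,-4],"angular":[0,0,-0.33],"fingers":255},{"dp":[4,80,-4],"angular":[0,0,-0.44],"fingers":255},{"dp":[5,100,-4],"angular":[0,0,-0.55],"fingers":255},{"dp":[6,120,-4],"angular":[0,0,-0.66],"fingers":255},{"dp":[7,140,-4],"angular":[0,0,-0.77],"fingers":255},{"dp":[8,160,-4],"angular":[0,0,-0.88],"fingers":255},{"dp":[9,180,-4],"angular":[0,0,-0.99],"fingers":255},{"dp":[10,200,-4],"angular":[0,0,-1.1],"fingers":255},{"dp":[10,220,-4],"angular":[0,0,-1.21],"fingers":255},{"dp":[11,240,-4],"angular":[0,0,-1.3],"fingers":255}]'; python3 -c "
from h import *
plan([511.8,-230.7,120],96)"
```

```text
clock: 5.12
eef_pos: [510.6, -214.5, 117.1]
tcp_rot: [-3.139, 0.0, 1.234]
contact_force: [0.1, 0.1, -3.6]
opening: 0.502
t 5.1167 pos [ 510.6 -214.5  117.1] rot [-179.83    0.     70.68] F [ 0.1  0.1 -3.6] op 0.5023737311756501
dp [-14.8   6.5  -2.9] ang [-0.0029 -0.0006 -0.4418]
```

```bash
python3 -m inch '[{"dp":[-4,2,-3],"angular":[-0.002,0,-0.11],"fingers":255},{"dp":[-8,4,-3],"angular":[-0.003,0,-0.22],"fingers":255},{"dp":[-12,6,-3],"angular":[-0.003,0,-0.33],"fingers":255},{"dp":[-15,6.5,-3],"angular":[-0.003,0,-0.442],"fingers":255},{"dp":[-15,6.5,-3],"angular":[-0.003,0,-0.442],"fingers":255},{"dp":[-15,6.5,-3],"angular":[-0.003,0,-0.442],"fingers":255},{"dp":[-15,6.5,-3],"angular":[-0.003,0,-0.442],"fingers":255}]'; python3 - <<'E'
from h import *
plan([511.8,-230.7,120],96)
for n in('top','side'):
    p,d=vision.grab_frame(n);cv2.imwrite(f'pics/{n}3.png',p);np.save(f'pics/{n}3.npy',d)
p=cv2.imread('pics/top3.png');q=cv2.imread('pics/side3.png')
cv2.imwrite('pics/c3.png',np.hstack([cv2.resize(p[130:230,310:410],(390,390),interpolation=cv2.INTER_CUBIC),cv2.resize(q[70:180,230:340],(390,390),interpolation=cv2.INTER_CUBIC)]))
E
```

```text
clock: 5.7
eef_pos: [512.5, -230.0, 121.3]
tcp_rot: [3.14, 0.0, 1.666]
contact_force: [-0.4, -0.3, -2.4]
opening: 0.508
t 5.7 pos [ 512.5 -230.   121.3] rot [1.799e+02 1.000e-02 9.547e+01] F [-0.4 -0.3 -2.4] op 0.507559031284735
dp [-0.7 -0.8  1.3] ang [ 0.0018  0.0002 -0.0092]
```

View pics/c3.png

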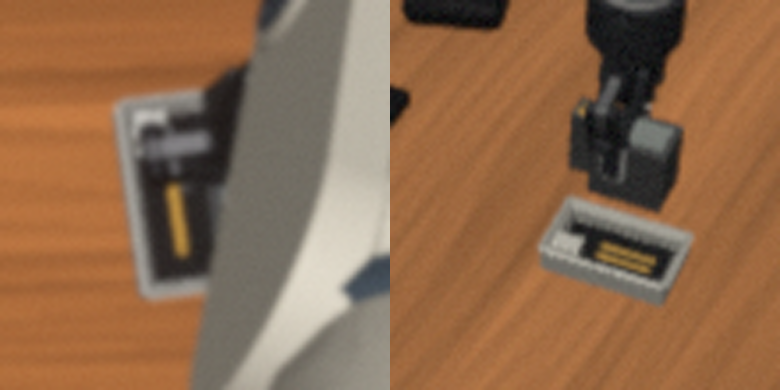

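The side view shows the notch end (tongue with contacts at (580,110)) toward the block at (568,243), with the cut side facing the block. I'll overlay the models to check the offset.

```bash
cat >> h.py <<'E'
B=np.array([(-45,-22),(45,-22),(45,2),(20,2),(20,22),(-45,22)],float)
def proj(name,X):
    c=vision.camera_params(name);C=X@c['R'].T+c['t'];return np.stack([C[:,0]/C[:,2]*c['fx']+c['cx'],C[:,1]/C[:,2]*c['fy']+c['cy']],-1)
def pr(poly,cx,cy,deg,z):
    t=np.deg2rad(deg);R=np.array([[np.cos(t),-np.sin(t)],[np.sin(t),np.cos(t)]]);q=np.array(poly,float)@R.T+[cx,cy]
    return np.c_[q,np.full(len(q),float(z))]
def overlay(name,img,polys,box,f):
    u0,u1,v0,v1=box;im=cv2.resize(img[v0:v1,u0:u1],None,fx=f,fy=f,interpolation=cv2.INTER_CUBIC)
    for X,col in polys:
        q=((proj(name,X)-[u0,v0]+.5)*f).round().astype(np.int32);cv2.polylines(im,[q],True,col,1)
    return im
C=[(-61,-38),(61,-38),(61,38),(-61,38)]
E
python3 - <<'E'
from h import *
q=cv2.imread('pics/side3.png');q0=cv2.imread('pics/side0.png')
g=(0,255,0)
im=overlay('side',q,[(pr(B,512.5,-230,5.5,95.3),g),(pr(B,512.5,-230,5.5,155.3),g),(pr(C,512,-230.5,6,26),(0,255,255))],(255,335,80,160),5)
im0=overlay('side',q0,[(pr(B,517.4,25,-94.1,0),g),(pr(B,517.4,25,-94.1,60),g)],(215,285,165,235),400/70)
cv2.imwrite('pics/c4.png',np.hstack([im[:400,:400],im0[:400,:400]]))
E
```

```text
(no output)
```

View pics/c4.png

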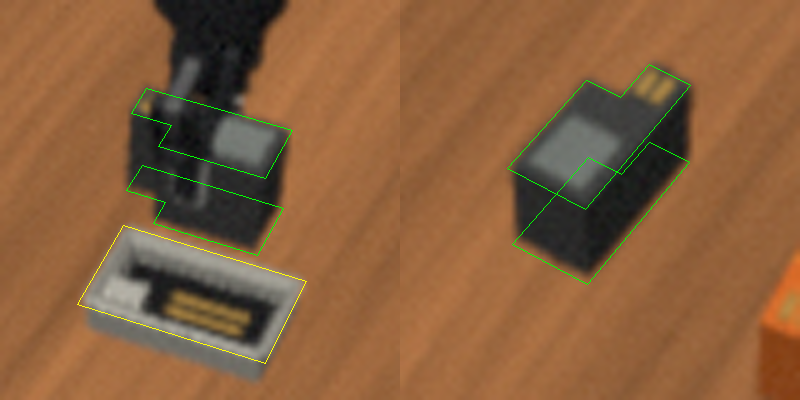

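```bash
python3 -c "
from h import *
plan([511.5,-230.5,44],96)"; python3 -m inch '[{"dp":[-0.5,-1,10],"angular":[0.001,0,-0.008],"fingers":255},{"dp":[-0.5,-1,25],"angular":[0.001,0,-0.008],"fingers":255},{"dp":[-0.5,-1,40],"angular":[0.001,0,-0.008],"fingers":255},{"dp":[-0.5,-1,52],"angular":[0.001,0,-0.008],"fingers":255},{"dp":[-0.5,-1,57],"angular":[0.001,0,-0.008],"fingers":255},{"dp":[-0.5,-1,57],"angular":[0.001,0,-0.008],"fingers":255},{"dp":[-0.5,-1,57],"angular":[0.001,0,-0.008],"fingers":255}]'; python3 - <<'E'
from h import *
plan([511.5,-230.5,34],96)
p,d=vision.grab_frame('side')
cv2.imwrite('pics/c5.png',overlay('side',p,[],(255,335,80,160),7))
E
```

```text
t 5.8 pos [ 512.9 -230.   121.8] rot [1.7985e+02 4.0000e-02 9.5560e+01] F [-0.   0.1 -1.9] op 0.507712709010605
dp [-0.3 -1.7 77.8] ang [ 0.0027  0.0007 -0.0076]
clock: 6.38
eef_pos: [512.5, -231.0, 65.3]
tcp_rot: [3.139, 0.001, 1.678]
contact_force: [0.6, -0.1, -2.9]
opening: 0.507
t 6.3833 pos [ 512.5 -231.    65.3] rot [1.7988e+02 6.0000e-02 9.6140e+01] F [ 0.6 -0.1 -2.9] op 0.506700164482407
dp [ 0.7 -1.  31.3] ang [0.0021 0.0011 0.0024]
```

View pics/c5.png

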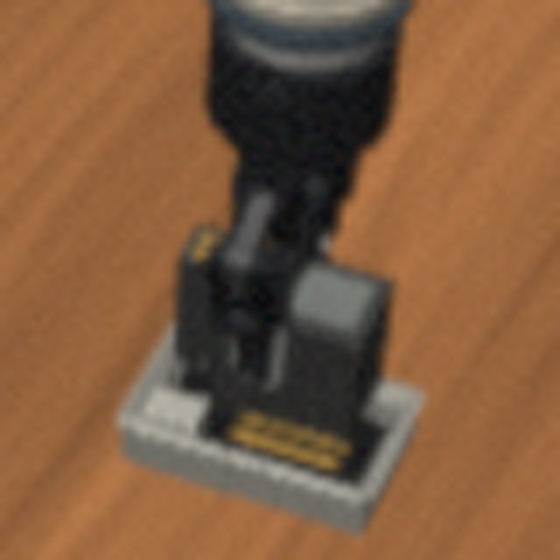

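The battery hovers just above the pocket with its cut corner beside the white block at (175,408). Next I lower it in.

```bash
python3 -m inch '[{"dp":[0.5,-1,6],"angular":[0.002,0,0.002],"fingers":255},{"dp":[0.5,-1,12],"angular":[0.002,0,0.002],"fingers":255},{"dp":[0.5,-1,17],"angular":[0.002,0,0.002],"fingers":255},{"dp":[0.5,-1,21],"angular":[0.002,0,0.002],"fingers":255},{"dp":[0.5,-1,24],"angular":[0.002,0,0.002],"fingers":255},{"dp":[0.5,-1,24],"angular":[0.002,0,0.002],"fingers":255}]'; python3 -c "
from h import *
plan([511.5,-230.5,34],96)"
```

```text
clock: 6.93
eef_pos: [511.1, -230.5, 40.6]
tcp_rot: [-3.141, 0.001, 1.676]
contact_force: [0.8, 0.6, -2.5]
opening: 0.51
t 6.9333 pos [ 511.1 -230.5   40.6] rot [-1.7998e+02  4.0000e-02  9.6030e+01] F [ 0.8  0.6 -2.5] op 0.5096091180963879
dp [-0.   0.4  6.6] ang [-0.0004  0.0007  0.0005]
```

No contact so far, with the underside at about 14.6 mm and already past the block's top. I lower it gently to the floor.

```bash
python3 -m inch '[{"dp":[0,0,2],"angular":[0,0,0],"fingers":255},{"dp":[0,0,4],"angular":[0,0,0],"fingers":255},{"dp":[0,0,5.5],"angular":[0,0,0],"fingers":255},{"dp":[0,0,5.5],"angular":[0,0,0],"fingers":255},{"dp":[0,0,5.5],"angular":[0,0,0],"fingers":255}]'; python3 -c "
from h import *
plan([511.5,-230.5,34],96)"
```

```text
clock: 7.35
eef_pos: [511.5, -230.7, 35.9]
tcp_rot: [3.141, 0.001, 1.676]
contact_force: [-0.1, 0.7, -3.3]
opening: 0.51
t 7.35 pos [ 511.5 -230.7   35.9] rot [1.7997e+02 7.0000e-02 9.6030e+01] F [-0.1  0.7 -3.3] op 0.5102427466889956
dp [0.2 0.  1.9] ang [0.0006 0.0013 0.0005]
```

```bash
python3 -m inch '[{"dp":[0,0,1],"angular":[0,0,0],"fingers":255},{"dp":[0,0,1.5],"angular":[0,0,0],"fingers":255},{"dp":[0,0,1.5],"angular":[0,0,0],"fingers":255}]'; python3 -m inch '[{"dp":[0,0,0.5],"angular":[0,0,0],"fingers":255},{"dp":[0,0,0.5],"angular":[0,0,0],"fingers":255},{"dp":[0,0,0.5],"angular":[0,0,0],"fingers":255}]'
```

```text
clock: 7.6
eef_pos: [511.5, -230.7, 34.4]
tcp_rot: [3.141, 0.001, 1.676]
contact_force: [0.5, 0.4, -3.2]
opening: 0.507
clock: 7.85
eef_pos: [511.6, -230.8, 34.1]
tcp_rot: [3.141, 0.001, 1.676]
contact_force: [-0.0, 0.6, -0.6]
opening: 0.505
```

```bash
python3 -m inch '[{"dp":[0,0,0.5],"angular":[0,0,0],"fingers":255},{"dp":[0,0,0.5],"angular":[0,0,0],"fingers":255},{"dp":[0,0,0.5],"angular":[0,0,0],"fingers":255}]'; python3 - <<'E'
from h import *
p,d=vision.grab_frame('side')
cv2.imwrite('pics/c6.png',overlay('side',p,[],(255,335,80,160),7))
E
```

```text
clock: 8.1
eef_pos: [511.6, -230.8, 34.1]
tcp_rot: [3.141, 0.001, 1.676]
contact_force: [-2.3, 1.0, 7.0]
opening: 0.513
```

View pics/c6.png

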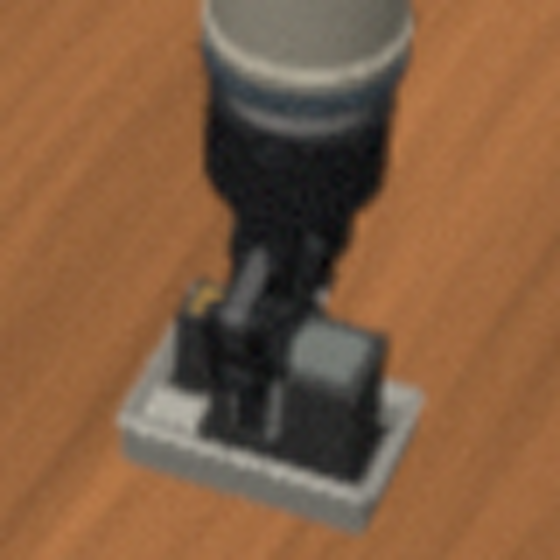

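It is on the floor: the force rose to 7 N at TCP height 34.1, which is 8 mm above the grasp height. The picture shows it in the pocket beside the block. Next I release and retreat.

```bash
python3 -m inch '[{"dp":[0,0,0],"angular":[0,0,0],"fingers":60},{"dp":[0,0,0],"angular":[0,0,0],"fingers":60},{"dp":[0,0,0],"angular":[0,0,0],"fingers":60},{"dp":[0,0,0],"angular":[0,0,0],"fingers":60},{"dp":[0,0,0],"angular":[0,0,0],"fingers":60},{"dp":[0,0,0],"angular":[0,0,0],"fingers":60}]' && python3 -m inch '[{"dp":[0,0,-10],"angular":[0,0,0],"fingers":60},{"dp":[0,0,-30],"angular":[0,0,0],"fingers":60},{"dp":[0,0,-60],"angular":[0,0,0],"fingers":60},{"dp":[0,0,-95],"angular":[0,0,0],"fingers":60},{"dp":[0,0,-130],"angular":[0,0,0],"fingers":60},{"dp":[-160,0,-160],"angular":[0,0,0],"fingers":60},{"dp":[-160,0,-160],"angular":[0,0,0],"fingers":60},{"dp":[-160,0,-160],"angular":[0,0,0],"fingers":60},{"dp":[-160,0,-160],"angular":[0,0,0],"fingers":60},{"dp":[-160,0,-160],"angular":[0,0,0],"fingers":60},{"dp":[-160,0,-160],"angular":[0,0,0],"fingers":60}]'
python3 - <<'E'
from h import *
for n in('top','side'):
    p,d=vision.grab_frame(n);cv2.imwrite(f'pics/{n}7.png',p);P=pts(n,d)
    m=(abs(P[...,0]-512)<70)&(abs(P[...,1]+230.5)<55)&(P[...,2]>50)&(P[...,2]<85)
    Q=P[m];print(n,len(Q))
    if len(Q)>20:print(np.percentile(Q[:,2],[5,50,95]),cv2.minAreaRect(Q[:,:2].astype(np.float32)))
    m=(abs(P[...,0]-575)<70)&(abs(P[...,1]-270)<60)&(P[...,2]>52)&(P[...,2]<70)
    Q=P[m];print('plain',len(Q),cv2.minAreaRect(Q[:,:2].astype(np.float32)))
g=(0,255,0)
a=overlay('top',cv2.imread('pics/top7.png'),[(pr(B,512,-230.5,6,68),g)],(320,400,140,220),4.8)
b=overlay('side',cv2.imread('pics/side7.png'),[(pr(B,512,-230.5,6,68),g)],(255,335,95,175),4.8)
cv2.imwrite('pics/c7.png',np.hstack([a,b]))
E
```

```text
clock: 8.65
eef_pos: [511.5, -230.7, 33.4]
tcp_rot: [3.141, 0.001, 1.676]
contact_force: [0.6, -0.9, -1.2]
opening: 0.767
clock: 9.57
eef_pos: [528.1, -391.7, 194.6]
tcp_rot: [3.14, 0.002, 1.673]
contact_force: [0.1, 0.5, 0.2]
opening: 0.762
top 774
[59.06248466 67.2733625  70.40374354] ((513.2106323242188, -228.5826873779297), (90.3173828125, 45.491851806640625), 6.421964645385742)
plain 807 ((575.339599609375, 270.942138671875), (91.47293090820312, 44.46596145629883), 77.199462890625)
side 395
[51.91194756 66.50341909 70.68970501] ((510.8520202636719, -229.4481201171875), (90.16532897949219, 51.380638122558594), 6.987878322601318)
plain 610 ((573.3018798828125, 269.5743103027344), (90.68052673339844, 46.8936882019043), 76.82767486572266)
```

View pics/c7.png

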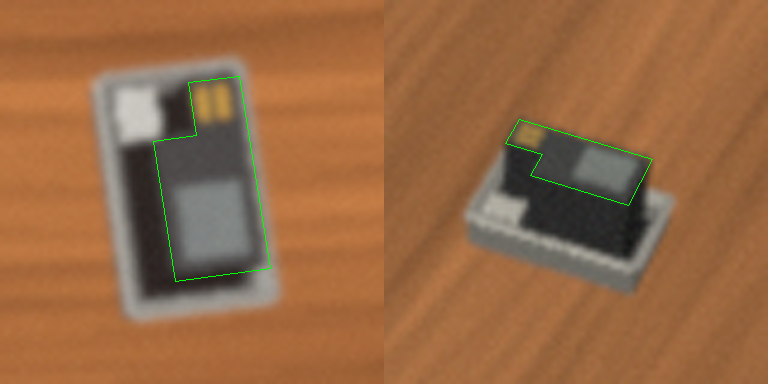

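View pics/top7.png

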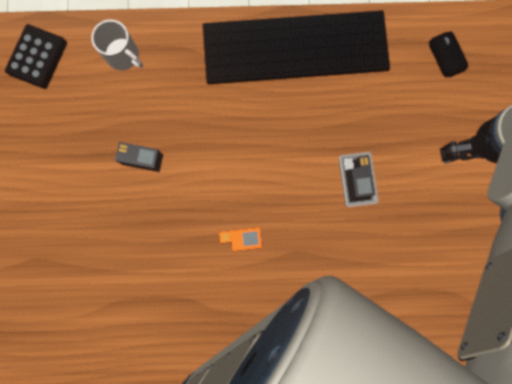

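Both views show the battery upright in the cradle with its notch around the white block. Its top is at about 67 mm, and the plain battery has not moved. I let the arm settle and hand in.

```bash
python3 -m inch '[{"dp":[0,0,0],"angular":[0,0,0],"fingers":60},{"dp":[0,0,0],"angular":[0,0,0],"fingers":60},{"dp":[0,0,0],"angular":[0,0,0],"fingers":60}]'; python3 -c "
from rig import sign_off
print(sign_off())"
```

```text
clock: 9.92
eef_pos: [528.3, -388.6, 193.7]
tcp_rot: [3.141, 0.001, 1.677]
contact_force: [-0.4, -1.1, -0.6]
opening: 0.762
the job is handed in; nothing more can be done
None
```

The keyed battery is in the charging cradle, upright and fully down, with its cut corner around the key block. I handed the job in at 9.9 s of the allowed 38 s; no verdict is reported.

I gripped it across the 44 mm width, turned it about 100°, lowered it until it touched the cradle floor, released it and moved the arm clear.

**Last checks:**
- **Seating:** Its top reads about 67 mm in both cameras against 68 mm nominal, and the tool stopped 8 mm above the grasp height, matching the cradle floor. Both cameras put its angle within about 1° of the cradle's and its centre within about 2 mm, inside the 6 mm play.
- **Plain battery:** It shifted less than 0.5 mm in either camera, which is within measurement noise.
- **Forces:** The highest force reading was about 7 N, when the battery touched the cradle floor. Forces are read only at the end of each move, so a brief higher peak in between would not show.
- **Disagreement:** The two cameras differed by about 2 mm in position throughout, as the calibration allows. No check failed.

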